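Size a support rod on the bench hole gauge

TASK

Find the size of the steel rod that waits in the single stand: put it through the gauge's widest hole first, then step down hole by hole until one refuses it, giving that hole a light, steady push of about half a second to be sure, never a hard one. Then leave the rod standing upright in the smallest hole it did pass, its foot lowered gently all the way to the gauge's floor, and leave the two rods in the rack, the bottle and the beaker alone.

Things in the scene. Friction and masses are not known exactly. Their poses are not given: they have to be found in the camera images.
- gauge: fixed rigid gauge: steel plate 70 (x) by 200 (y) by 18 mm held level over a floor plate 80 by 210 mm. Origin: centre of its underside, on the bench; z up, y along the row of 4 holes, 45 mm apart in order of size. Plate top 60 mm, underside 42 mm, floor 10 mm above the bench. Rod and gauge must never press on one another with more than 25 N (a rod dropped to the floor can).
- hole0 (a point): centre of the mouth, level with the plate's top, of the widest hole, 21 mm in diameter (gauge y = +67.5 mm), through the plate only. A rod fits a hole that is 1 mm wider than it; it has passed when its foot is out 4 mm or more below the plate's underside, and rests on the floor 50 mm below the mouth.
- hole1 (a point): the same for the second hole, 18 mm in diameter (gauge y = +22.5 mm). To test that a hole refuses the rod, push with 4 N or more for at least 0.3 s, rod upright and centred within 4 mm of the hole.
- hole2 (a point): the same for the third hole, 15 mm in diameter (gauge y = -22.5 mm)
- hole3 (a point): the same for the smallest hole, 12 mm in diameter (gauge y = -67.5 mm)
- stand: the single stand that holds the rod to be sized: fixed white open cup, 38 mm outside, 26 mm bore, rim 25 mm high, inner floor 10 mm above the bench, on a black disc of 68 mm. Origin: centre of its underside. The rod stands in it loosely, within about 2 mm of its centre.
- rack: the two-place rack: two such white cups 64 mm apart along its y on one fixed black plate 55 by 125 mm; it holds the two rods that are to be left where they are. Origin: centre of its underside.
- rod_a: one of three plain round steel rods, 130 mm long, 0.13 to 0.36 kg, of 14, 17 and 20 mm diameter; which name has which is not said, and which one waits in the stand changes. Origin: centre of the foot (1 mm chamfer); z runs up along the rod. It stands upright on its foot and is taken near its top, from above.
- rod_b: one of three plain round steel rods, 130 mm long, 0.13 to 0.36 kg, of 14, 17 and 20 mm diameter; which name has which is not said, and which one waits in the stand changes. Origin: centre of the foot (1 mm chamfer); z runs up along the rod. It stands upright on its foot and is taken near its top, from above.
- rod_c: one of three plain round steel rods, 130 mm long, 0.13 to 0.36 kg, of 14, 17 and 20 mm diameter; which name has which is not said, and which one waits in the stand changes. Origin: centre of the foot (1 mm chamfer); z runs up along the rod. It stands upright on its foot and is taken near its top, from above.
- bottle: bystander: amber glass bottle, 64 mm across, 130 mm high; origin at the centre of its underside
- beaker: bystander: open glass beaker, 66 mm across, 85 mm high; origin at the centre of its underside

How it is judged:
By the outcome, as a careful person would: the job done as asked, in the order asked, and still so for the second after the job is handed in, with the robot touching nothing.
It also fails if it takes over 72 s, if anything falls off the work surface, if the arm or the gripper's body presses on something with over 40 N, if the wrist force passes 120 N, or if a joint passes its speed limit or range.

ROBOT

A 6-joint arm with a two-finger parallel gripper is mounted at the origin on the work surface. World frame = base frame: x ahead of the robot, y to its left, z up, the work surface at z = 0. Lengths are in m, angles in rad, forces in N, time in s.
With the tool pointing down it reaches from about 0.35 to 0.925 m from the base axis. Payload 6.4 kg.
Tool frame: the origin (TCP) lies between the finger pads; the fingertips stand 14 mm ahead of it and the grasp point (between the pads) lies 5 mm behind it; z points along the fingers, y is the line along which they close (so a half turn about z gives the same grasp; the last joint's range is limited). The gripper opens to 85 mm and grips with 20 to 120 N. Pads are 22 mm wide; open, the fingers measure 114 mm over their backs; the gripper's body (76 mm by 85 mm) begins 54 mm behind the grasp point. The pads swing forward as they close: fully open they stand 13 mm farther back than shut.
Start: joints at [1.162, 0.245, 1.558, -0, 1.339, -0.174], TCP at [0.151, 0.632, 0.245] pointing down, gripper open.
Joint ranges: [-3.13, 3.13], [-1.02, 2.26], [0.13, 2.54], [-0.95, 4.09], [0.21, 2.88], [-2.74, 2.74]. Speed limits (rad/s): [2.57, 2.57, 3.14, 3.14, 3.14, 3.14].

INTERFACE

Orientations are given as a unit quaternion [x, y, z, w].
In Python, from rig import robot gives the robot as it stands. The module is installed in compiled form; this text tells all that it offers.
- The arm moves only by the tool move_arm, never from a script. Its arguments are lists of equal length, an entry for each row: "offset": the shift along the tool's x, y, z in mm, a list of three; "dr": the turn, a rotation vector about the tool's x, y, z in degrees, a list of three; "gripper": the finger opening in mm, from 0 to 85.4. A call has 1 to 8 rows; each row is the pose to reach, as a shift and turn from the pose commanded when the call began, along the tool's axes at that moment; what a row does not reach only later rows make up. A row lasts 1/12 s, in which the tool goes at most 41.7 mm and 7.16 degrees, less where a joint would pass 70% of its speed; a pose out of reach is approached as far as the arm can. A call with a gripper value outside its range is refused whole. The fingers move at their own pace and stop on an object; "newtons" is the grip in N (left out, the last holds). Time passes only in rows, so rows that repeat a pose let the fingers close. It gives the time, the measured TCP pose, the force, the opening and the grip force at its end, in the units of the state.
- robot.get_state(): the state, without advancing time (a new reading comes with each control period).
- robot.grab_frame(name): name is "scene" or "top" or "wrist"; returns a dict with "image" (420x560x3 uint8, blue, green, red), "intrinsics" (3x3 intrinsics, pixels), "T" (4x4, takes a point from camera to world coordinates). Camera axes: x right, y down, z forward; pixel columns grow to the right and rows downward; lengths in m; the calibration is good to about 2 mm. A picture is of the moment at which its call begins. There is no depth.
- robot.finish_job(): hands the job in; it is judged then, once.
The state is a dict: "clock": time; "q": joint angles; "qvel": joint speeds; "tau": joint torques, N m; "tool_pos": TCP position; "tcp_rot": TCP orientation; "wrist_force": force on the tool from outside, world axes, zero at the start; "ft_torque": the same for the moment, N m; "gripper_width": opening from 0.0 (shut) to 1.0 (fully open); "finger_force": force on a finger pad.
Only numpy, scipy, OpenCV 4.12 (cv2) and the standard library are available. Lean on these libraries where they do the work, as an engineer would, in place of code of your own. Each camera call takes 0.05 s, during which the arm holds its last target. There are 200 camera calls.

## Working session

There is one attempt and no reset: what is moved stays moved. The work goes in short steps, Python scripts to look and compute and a tool call to move; the robot and the scene stay as the last step left them, time stands still between calls to the robot, and variables do not carry over. Pictures are saved under pics/ and viewed, at most 10 in all, crops included, and the job is handed in when it is done.

Besides the shell and the picture viewer there is one more tool, called after "Emit:" by a JSON object that holds its "method" and its "body", one argument or row to a line. move_arm: Moves the arm, as the interface text tells. Its arguments: {"type":"object","properties":{"offset":{"type":"array"},"dr":{"type":"array"},"gripper":{"type":"array"},"newtons":{"type":"number"}},"required":["offset","dr","gripper"]}

```bash
mkdir -p pics; cat > h.py <<'E'
import numpy as np, cv2
from rig import robot
def ray(f,u,v,z):
    K=np.array(f["intrinsics"]);T=np.array(f["T"])
    d=T[:3,:3]@np.linalg.solve(K,[u,v,1.]);o=T[:3,3]
    return o+d*(z-o[2])/d[2]
def proj(f,p):
    T=np.array(f["T"]);c=T[:3,:3].T@(np.array(p)-T[:3,3]);q=np.array(f["intrinsics"])@c
    return q[:2]/q[2]
E
python3 - <<'E'
from h import *
s=robot.get_state();print({k:np.round(v,3) for k,v in s.items()})
for n in("top","scene"):
    f=robot.grab_frame(n);cv2.imwrite(f"pics/{n}0.png",f["image"]);np.save(n+"0.npy",f,allow_pickle=True);print(n,np.round(f["T"],3).tolist(),f["intrinsics"])
E
```

```text
{'clock': np.float64(0.0), 'q': array([ 1.162,  0.246,  1.559, -0.   ,  1.339, -0.174]), 'qvel': array([ 0.002, -0.002, -0.001,  0.001,  0.003, -0.   ]), 'tau': array([-2.0000e-03, -4.2953e+01, -3.2611e+01, -0.0000e+00,  6.0000e-03,
        0.0000e+00]), 'tool_pos': array([0.151, 0.632, 0.244]), 'tcp_rot': array([ 0.117,  0.993, -0.001, -0.   ]), 'wrist_force': array([ 0.128, -0.38 , -0.837]), 'ft_torque': array([-0.007, -0.001,  0.006]), 'finger_force': np.float64(0.0), 'gripper_width': np.float64(1.001)}
top [[0.014, -0.988, 0.156, 0.5], [-0.999, -0.019, -0.031, 0.019], [0.034, -0.155, -0.987, 0.892], [0.0, 0.0, 0.0, 1.0]] [[413.8189575    0.         278.74530334]
 [  0.         413.8189575  209.12674123]
 [  0.           0.           1.        ]]
scene [[0.763, 0.407, -0.503, 1.232], [0.647, -0.467, 0.603, -0.733], [0.011, -0.785, -0.62, 0.816], [0.0, 0.0, 0.0, 1.0]] [[523.49209415   0.         274.78514568]
 [  0.         523.49209415 208.4771952 ]
 [  0.           0.           1.        ]]
```

View pics/top0.png

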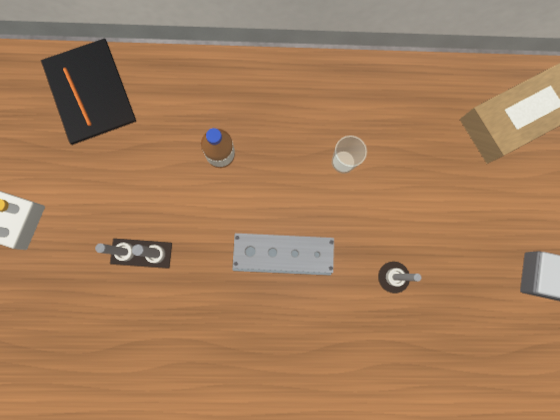

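View pics/scene0.png

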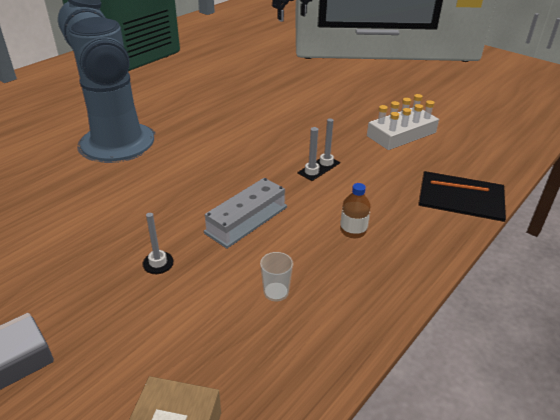

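The top view shows the stand at (397,277), the rod's top at (418,278), and the gauge's holes from (250,251), the widest, to (318,254). The rack is at (141,253), the bottle at (217,147) and the beaker at (348,155). The scene view agrees with this.

```bash
python3 - <<'E'
from h import *
f=np.load("top0.npy",allow_pickle=True).item();g=cv2.cvtColor(f["image"],cv2.COLOR_BGR2GRAY)
def dark(x0,x1,y0,y1,t):
    m=(g[y0:y1,x0:x1]<t).astype(np.uint8)
    for c in cv2.findContours(m,0,2)[0]:
        if cv2.contourArea(c)>8:
            (x,y),r=cv2.minEnclosingCircle(c);M=cv2.moments(c);yield M['m10']/M['m00']+x0,M['m01']/M['m00']+y0,r
print(g[252,240:330].tolist())
for u,v,r in dark(370,425,255,300,40): print("disc",u,v,r,ray(f,u,v,.004))
for u,v,r in dark(240,328,242,266,105): print("hole",u,v,r,ray(f,u,v,.06))
print("rodtop",ray(f,418,278,.14), "cup",ray(f,396,277,.025))
# gauge top plate outline by saturation
hsv=cv2.cvtColor(f["image"],cv2.COLOR_BGR2HSV);m=(hsv[...,1]<60).astype(np.uint8);m[:, :225]=0;m[:,345:]=0;m[:225]=0;m[290:]=0
c=max(cv2.findContours(m,0,2)[0],key=cv2.contourArea);r=cv2.minAreaRect(c);print(r,[ray(f,*p,.06).round(4) for p in cv2.boxPoints(r)])
E
```

```text
[166, 166, 165, 166, 150, 133, 146, 150, 151, 151, 150, 150, 149, 150, 150, 159, 165, 167, 166, 166, 166, 167, 166, 166, 167, 166, 166, 159, 147, 149, 150, 151, 152, 151, 150, 149, 143, 159, 166, 166, 166, 166, 166, 166, 165, 165, 165, 165, 164, 164, 162, 142, 146, 149, 151, 151, 150, 140, 138, 157, 163, 164, 163, 163, 163, 164, 163, 164, 163, 163, 162, 163, 163, 163, 152, 143, 141, 130, 120, 130, 156, 163, 163, 163, 164, 163, 164, 164, 163, 165]
rodtop [ 0.49654861 -0.25954476  0.14      ] cup [ 0.49749712 -0.25564574  0.025     ]
((282.893798828125, 253.83609008789062), (100.3963394165039, 37.8245849609375), 2.602562189102173) [array([0.5058, 0.0838, 0.06  ]), array([0.5811, 0.0828, 0.06  ]), array([ 0.5753, -0.12  ,  0.06  ]), array([ 0.4997, -0.116 ,  0.06  ])]
```

Emit:
{"method": "move_arm", "body": {
  "offset": [
    [-529,-542,0],
    [-529,-542,0],
    [-529,-542,0],
    [-529,-542,0],
    [-529,-542,0],
    [-529,-542,0],
    [-529,-542,0],
    [-529,-542,0]
  ],
  "dr": [
    [0,0,-13.4],
    [0,0,-13.4],
    [0,0,-13.4],
    [0,0,-13.4],
    [0,0,-13.4],
    [0,0,-13.4],
    [0,0,-13.4],
    [0,0,-13.4]
  ],
  "gripper": [85,85,85,85,85,85,85,85]
}}

```text
clock: 0.77
tool_pos: [0.3224, 0.3441, 0.2449]
tcp_rot: [0.0, 1.0, -0.0, -0.0]
wrist_force: [1.1, 0.8, -0.2]
gripper_width: 0.997
finger_force: 0.0
```

Emit:
{"method": "move_arm", "body": {
  "offset": [
    [-210,-362,0],
    [-210,-362,0],
    [-210,-362,0],
    [-210,-362,0],
    [-210,-362,0],
    [-210,-362,0],
    [-210,-362,0],
    [-210,-362,0]
  ],
  "dr": [
    [0,0,0],
    [0,0,0],
    [0,0,0],
    [0,0,0],
    [0,0,0],
    [0,0,0],
    [0,0,0],
    [0,0,0]
  ],
  "gripper": [85,85,85,85,85,85,85,85]
}}

```text
clock: 1.43
tool_pos: [0.4895, 0.0555, 0.245]
tcp_rot: [0.001, 1.0, 0.0, -0.0]
wrist_force: [0.6, 0.6, -0.2]
gripper_width: 0.995
finger_force: 0.0
```

Emit:
{"method": "move_arm", "body": {
  "offset": [
    [-20,-29,0],
    [-20,-29,0],
    [-20,-29,0],
    [-20,-29,0],
    [-20,-29,0]
  ],
  "dr": [
    [0,0,0],
    [0,0,0],
    [0,0,0],
    [0,0,0],
    [0,0,0]
  ],
  "gripper": [85,85,85,85,85]
}}

```text
clock: 1.85
tool_pos: [0.5084, 0.0295, 0.2449]
tcp_rot: [-0.0, 1.0, 0.0, -0.0]
wrist_force: [-0.6, -0.4, -0.7]
gripper_width: 0.997
finger_force: 0.0
```

```bash
python3 - <<'E'
from h import *
s=robot.get_state();print(s["tool_pos"],s["tcp_rot"],s["q"],s["clock"])
f=robot.grab_frame("wrist");cv2.imwrite("pics/w1.png",f["image"]);np.save("w1.npy",f,allow_pickle=True);print(np.round(f["T"],3).tolist(),f["intrinsics"])
E
```

```text
[0.50842099 0.02949877 0.24491783] [-2.26550258e-04  9.99999881e-01  1.52894660e-04 -4.04300928e-04] [-1.65066496e-01 -8.88079995e-02  1.91271522e+00  1.74082683e-04
  1.31853333e+00 -1.73635945e+00] 1.85
[[0.0, 0.966, 0.258, 0.443], [1.0, -0.0, -0.0, 0.029], [-0.0, 0.258, -0.966, 0.373], [0.0, 0.0, 0.0, 1.0]] [[290.37733177   0.         277.79178578]
 [  0.         290.37733177 207.11275092]
 [  0.           0.           1.        ]]
```

View pics/w1.png

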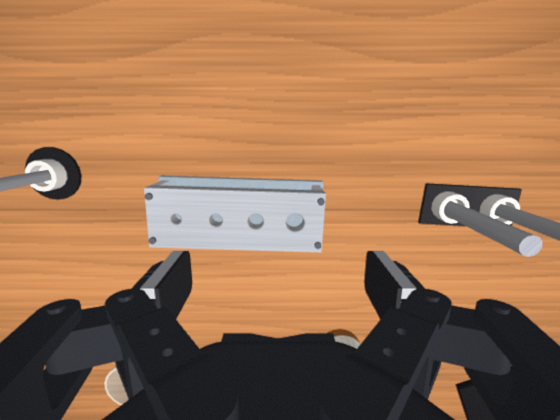

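The wrist view shows the gauge's holes at (176,218), (216,219), (256,221) and (295,222), smallest to widest. The stand is at left (45,175) and the rack at right.

```bash
cat >> h.py <<'E'
def holes(f,guess,rad):
    """hole mouths: ellipse fitted to the strongest radial edge about each guess"""
    g=cv2.GaussianBlur(cv2.cvtColor(f["image"],cv2.COLOR_BGR2GRAY),(3,3),0).astype(np.float32);out=[]
    for (u,v),r in zip(guess,rad):
        for _ in range(3):
            P=[]
            for a in np.linspace(0,2*np.pi,48,endpoint=False):
                rr=np.arange(.6*r,1.5*r,.25);x=(u+rr*np.cos(a)).astype(np.float32);y=(v+rr*np.sin(a)).astype(np.float32)
                d=np.gradient(cv2.remap(g,x[None],y[None],1)[0]);k=np.argmax(d)
                P.append((x[k],y[k]))
            W=np.array([ray(f,*p,.06)[:2] for p in P])
            c,R=circ(W)
            u,v=proj(f,[*c,.06])
        out.append((*c,R))
    return np.array(out)
def circ(W):
    from scipy.optimize import least_squares
    s=least_squares(lambda q:np.hypot(*(W-q[:2]).T)-q[2],[*W.mean(0),.009],loss="soft_l1",f_scale=.0004).x
    return s[:2],s[2]
E
python3 - <<'E'
from h import *
f=np.load("w1.npy",allow_pickle=True).item()
h=holes(f,[(295,222),(256,221),(216,219),(176,218)],[9,8,6.5,5.5]);print(h.round(4).tolist(),np.diff(h,axis=0).round(4).tolist())
f=np.load("top0.npy",allow_pickle=True).item()
h=holes(f,[(250,251.5),(272.5,252.5),(295,253.5),(317.7,254)],[5.5,5,4,3.3]);print("top",h.round(4).tolist(),np.diff(h,axis=0).round(4).tolist())
E
```

```text
[[0.5437, 0.0482, 0.0108], [0.5423, 0.0035, 0.0093], [0.5412, -0.0413, 0.0077], [0.5398, -0.086, 0.0062]] [[-0.0014, -0.0446, -0.0015], [-0.0011, -0.0448, -0.0016], [-0.0015, -0.0448, -0.0015]]
top [[0.5453, 0.0498, 0.0114], [0.5442, 0.0048, 0.0098], [0.5426, -0.0403, 0.0085], [0.541, -0.0853, 0.0068]] [[-0.0011, -0.045, -0.0016], [-0.0016, -0.0451, -0.0013], [-0.0015, -0.045, -0.0016]]
```

Emit:
{"method": "move_arm", "body": {
  "offset": [
    [30,-280,0],
    [30,-280,0],
    [30,-280,0],
    [30,-280,0],
    [30,-280,0],
    [30,-280,0],
    [30,-280,0],
    [30,-280,0]
  ],
  "dr": [
    [0,0,0],
    [0,0,0],
    [0,0,0],
    [0,0,0],
    [0,0,0],
    [0,0,0],
    [0,0,0],
    [0,0,0]
  ],
  "gripper": [85,85,85,85,85,85,85,85]
}}

```text
clock: 2.57
tool_pos: [0.4782, -0.2552, 0.2457]
tcp_rot: [0.002, 1.0, -0.001, 0.0]
wrist_force: [-0.1, -0.6, -0.7]
gripper_width: 0.99
finger_force: 0.0
```

Emit:
{"method": "move_arm", "body": {
  "offset": [
    [0,0,0],
    [0,0,0]
  ],
  "dr": [
    [0,0,0],
    [0,0,0]
  ],
  "gripper": [85,85]
}}

```text
clock: 2.73
tool_pos: [0.4789, -0.2502, 0.2452]
tcp_rot: [-0.0, 1.0, 0.0, -0.0]
wrist_force: [-0.2, -0.3, 0.1]
gripper_width: 1.0
finger_force: 0.0
```

```bash
python3 - <<'E'
from h import *
s=robot.get_state();print(s["tool_pos"],s["tcp_rot"],s["q"],s["clock"])
f=robot.grab_frame("wrist");cv2.imwrite("pics/w2.png",f["image"]);np.save("w2.npy",f,allow_pickle=True)
print([proj(f,p) for p in ([.497,-.257,.01],[.497,-.257,.14])])
E
```

```text
[ 0.47893568 -0.25021166  0.24515468] [-1.28305837e-04  9.99999939e-01  3.07112804e-04 -1.01662756e-04] [-6.91507609e-01 -1.17957700e-02  1.83830356e+00  3.54888730e-04
  1.31563323e+00 -2.26265022e+00] 2.7333
[array([272.91020742, 196.9455545 ]), array([270.46096629, 231.2335211 ])]
```

View pics/w2.png

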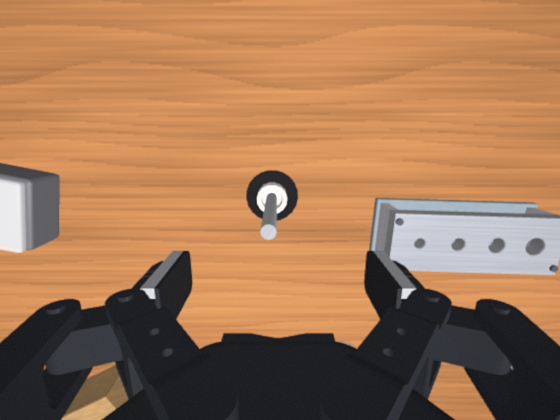

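The rod's top is at (268,232) and the cup at (272,198).

```bash
python3 - <<'E'
from h import *
f=np.load("w2.npy",allow_pickle=True).item();g=cv2.cvtColor(f["image"],cv2.COLOR_BGR2GRAY)
print(g[232,255:282].tolist());print(g[218:245,268].tolist())
print(ray(f,268,232,.14),ray(f,272,196.5,.01))
m=(g<45).astype(np.uint8);m[:160]=0;m[222:]=0;m[:,:235]=0;m[:,310:]=0
p=cv2.convexHull(np.argwhere(m)[:,::-1].astype(np.int32));e=cv2.fitEllipse(p);print(e,ray(f,*e[0],.004))
E
```

```text
[161, 159, 158, 158, 161, 191, 210, 211, 209, 210, 213, 213, 212, 209, 206, 210, 213, 214, 216, 217, 215, 185, 159, 155, 155, 154, 154]
[109, 110, 108, 109, 108, 117, 169, 211, 210, 209, 212, 213, 213, 211, 209, 208, 208, 211, 212, 216, 217, 201, 161, 151, 151, 159, 171]
[ 0.49768996 -0.25910018  0.14      ] [ 0.49641336 -0.25816489  0.01      ]
((271.6760559082031, 195.1689453125), (47.971927642822266, 49.04839324951172), 92.18466186523438) [ 0.49600718 -0.25869891  0.004     ]
```

Emit:
{"method": "move_arm", "body": {
  "offset": [
    [-18.5,-9,0],
    [-18.5,-9,41],
    [-18.5,-9,82],
    [-18.5,-9,110],
    [-18.5,-9,130],
    [-18.5,-9,130],
    [-18.5,-9,130],
    [-18.5,-9,130]
  ],
  "dr": [
    [0,0,0],
    [0,0,0],
    [0,0,0],
    [0,0,0],
    [0,0,0],
    [0,0,0],
    [0,0,0],
    [0,0,0]
  ],
  "gripper": [85,85,60,50,40,40,40,40]
}}

```text
clock: 3.45
tool_pos: [0.4986, -0.2603, 0.1172]
tcp_rot: [-0.0, 1.0, -0.001, 0.001]
wrist_force: [-0.1, -0.3, 0.0]
gripper_width: 0.469
finger_force: 0.0
```

Emit:
{"method": "move_arm", "body": {
  "offset": [
    [0,0,0],
    [0,0,0],
    [0,0,0],
    [0,0,0],
    [0,0,0],
    [0,0,0]
  ],
  "dr": [
    [0,0,0],
    [0,0,0],
    [0,0,0],
    [0,0,0],
    [0,0,0],
    [0,0,0]
  ],
  "gripper": [25,20,16,8,8,8],
  "newtons": 40
}}

```text
clock: 3.95
tool_pos: [0.4981, -0.2604, 0.1168]
tcp_rot: [0.001, 1.0, 0.0, 0.001]
wrist_force: [-0.7, 1.9, 5.4]
gripper_width: 0.151
finger_force: 38.9
```

Emit:
{"method": "move_arm", "body": {
  "offset": [
    [0,0,-10],
    [0,0,-35],
    [0,0,-65],
    [0,0,-98],
    [0,0,-98],
    [0,0,-98]
  ],
  "dr": [
    [0,0,0],
    [0,0,0],
    [0,0,0],
    [0,0,0],
    [0,0,0],
    [0,0,0]
  ],
  "gripper": [8,8,8,8,8,8]
}}

```text
clock: 4.45
tool_pos: [0.4983, -0.2615, 0.2163]
tcp_rot: [0.001, 1.0, -0.002, 0.002]
wrist_force: [0.0, -0.3, -2.1]
gripper_width: 0.153
finger_force: 39.4
```

Emit:
{"method": "move_arm", "body": {
  "offset": [
    [-5,25,0],
    [-10,65,0],
    [-16,105,0],
    [-22,145,0],
    [-28,185,0],
    [-34,225,0],
    [-40,265,0],
    [-46,295,0]
  ],
  "dr": [
    [0,0,0],
    [0,0,0],
    [0,0,0],
    [0,0,0],
    [0,0,0],
    [0,0,0],
    [0,0,0],
    [0,0,0]
  ],
  "gripper": [8,8,8,8,8,8,8,8]
}}

```text
clock: 5.12
tool_pos: [0.5422, 0.0374, 0.2114]
tcp_rot: [-0.0, 1.0, 0.0, -0.002]
wrist_force: [0.1, -0.3, -2.3]
gripper_width: 0.148
finger_force: 39.4
```

Emit:
{"method": "move_arm", "body": {
  "offset": [
    [0,9,0],
    [0,14,0],
    [0,14,0],
    [0,14,0],
    [0,14,0]
  ],
  "dr": [
    [0,0,0],
    [0,0,0],
    [0,0,0],
    [0,0,0],
    [0,0,0]
  ],
  "gripper": [8,8,8,8,8]
}}

```text
clock: 5.53
tool_pos: [0.5434, 0.0471, 0.2129]
tcp_rot: [0.001, 1.0, -0.0, -0.0]
wrist_force: [-0.4, -1.0, -0.8]
gripper_width: 0.153
finger_force: 39.6
```

```bash
python3 - <<'E'
from h import *
s=robot.get_state();print(s["tool_pos"],s["tcp_rot"],s["wrist_force"],s["gripper_width"],s["clock"])
f=robot.grab_frame("wrist");np.save("w3.npy",f,allow_pickle=True);cv2.imwrite("pics/w3.png",cv2.resize(f["image"][120:330,140:420],None,fx=2.8,fy=2.8))
p=s["tool_pos"]
print([proj(f,q) for q in ([p[0],p[1],p[2]-.107],[.5445,.049,.06])])
E
```

```text
[0.54343006 0.04713947 0.21288682] [ 1.37817342e-03  9.99998961e-01 -1.50859406e-04 -3.94010453e-04] [-0.4187444  -0.984599   -0.84730257] 0.1533304625356226 5.5333
[array([278.52209437, 210.28808298]), array([280.31547151, 198.94343958])]
```

View pics/w3.png

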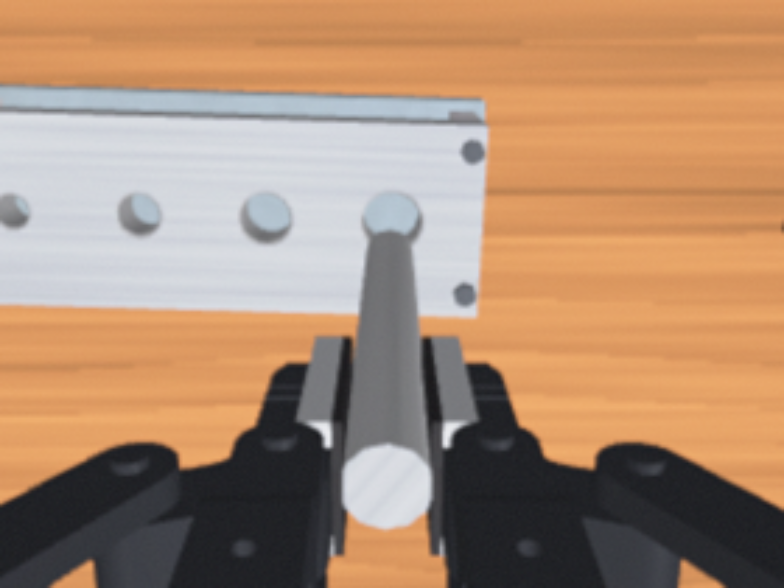

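The crop shows the rod gripped upright at full-image column ~279, its foot's near rim at row ~203. Hole 0 lies just behind the foot and hole 1 is at (235,197).

```bash
cat >> h.py <<'E'
def foot(f,z,u,v,D=.014):
    """foot centre at height z: rod's side edges just above the foot, and its near rim"""
    g=cv2.GaussianBlur(cv2.cvtColor(f["image"],cv2.COLOR_BGR2GRAY),(3,3),0).astype(float)
    E=[]
    for r in range(int(v)+8,int(v)+30,3):
        d=np.gradient(g[r]);L=int(u)-14+np.argmin(d[int(u)-14:int(u)-2]);R=int(u)+2+np.argmax(d[int(u)+2:int(u)+14]);E.append((r,L,R))
    return np.array(E),g[int(v)-14:int(v)+12,int(round(u))].round().tolist()
E
python3 - <<'E'
from h import *
f=np.load("w3.npy",allow_pickle=True).item()
h=holes(f,[(235.4,196.8),(190,196.4),(144.5,196)],[9.5,8,6.5]);print(h.round(4).tolist())
print(h[0]+h[0]-h[1], (h[0]+(h[0]-h[2])/2))
E,c=foot(f,.106,278.5,210);print(E.tolist(),c)
print(ray(f,278.5,203,.106))
E
```

```text
[[0.5425, 0.0038, 0.0094], [0.5412, -0.0411, 0.0078], [0.5397, -0.0859, 0.0062]]
[0.54381568 0.04856359 0.01109037] [0.54389611 0.04860097 0.01105046]
[[218, 269, 288], [221, 269, 288], [224, 269, 288], [227, 268, 288], [230, 268, 289], [233, 268, 289], [236, 267, 289], [239, 267, 288]] [195.0, 195.0, 196.0, 196.0, 193.0, 178.0, 149.0, 123.0, 114.0, 114.0, 114.0, 114.0, 114.0, 114.0, 114.0, 113.0, 113.0, 113.0, 113.0, 113.0, 113.0, 113.0, 113.0, 113.0, 113.0, 113.0]
[0.53708228 0.04713825 0.106     ]
```

Emit:
{"method": "move_arm", "body": {
  "offset": [
    [-0.8,1.5,10],
    [-0.8,1.5,30],
    [-0.8,1.5,42],
    [-0.8,1.5,52],
    [-0.8,1.5,62],
    [-0.8,1.5,72],
    [-0.8,1.5,77],
    [-0.8,1.5,77]
  ],
  "dr": [
    [0,0,0],
    [0,0,0],
    [0,0,0],
    [0,0,0],
    [0,0,0],
    [0,0,0],
    [0,0,0],
    [0,0,0]
  ],
  "gripper": [8,8,8,8,8,8,8,8]
}}

```text
clock: 6.25
tool_pos: [0.5436, 0.05, 0.1348]
tcp_rot: [0.0, 1.0, 0.0, -0.001]
wrist_force: [0.2, -0.6, -1.9]
gripper_width: 0.151
finger_force: 39.6
```

Emit:
{"method": "move_arm", "body": {
  "offset": [
    [0,0,0],
    [0,0,0],
    [0,0,0]
  ],
  "dr": [
    [0,0,0],
    [0,0,0],
    [0,0,0]
  ],
  "gripper": [8,8,8]
}}

```text
clock: 6.5
tool_pos: [0.545, 0.0499, 0.1371]
tcp_rot: [0.0, 1.0, -0.0, 0.001]
wrist_force: [-0.6, -0.8, -0.7]
gripper_width: 0.155
finger_force: 39.6
```

Emit:
{"method": "move_arm", "body": {
  "offset": [
    [0,0,-15],
    [0,0,-40],
    [0,0,-48],
    [0,0,-48],
    [0.7,-20,-48],
    [1.3,-44.8,-48],
    [1.3,-44.8,-48],
    [1.3,-44.8,-48]
  ],
  "dr": [
    [0,0,0],
    [0,0,0],
    [0,0,0],
    [0,0,0],
    [0,0,0],
    [0,0,0],
    [0,0,0],
    [0,0,0]
  ],
  "gripper": [8,8,8,8,8,8,8,8]
}}

```text
clock: 7.17
tool_pos: [0.5426, 0.0046, 0.1833]
tcp_rot: [0.001, 1.0, 0.0, -0.001]
wrist_force: [0.1, 0.1, -1.9]
gripper_width: 0.15
finger_force: 39.6
```

Emit:
{"method": "move_arm", "body": {
  "offset": [
    [0,0,0],
    [0,0,0],
    [0,0,0]
  ],
  "dr": [
    [0,0,0],
    [0,0,0],
    [0,0,0]
  ],
  "gripper": [8,8,8]
}}

```text
clock: 7.42
tool_pos: [0.5429, 0.0059, 0.1839]
tcp_rot: [0.0, 1.0, 0.0, -0.0]
wrist_force: [-0.0, 0.4, -1.0]
gripper_width: 0.154
finger_force: 39.6
```

```bash
python3 - <<'E'
from h import *
s=robot.get_state();print(s["tool_pos"],s["tcp_rot"],s["wrist_force"],s["gripper_width"],s["clock"])
f=robot.grab_frame("wrist");np.save("w4.npy",f,allow_pickle=True);cv2.imwrite("pics/w4.png",cv2.resize(f["image"][120:330,140:420],None,fx=2.8,fy=2.8))
p=s["tool_pos"];F=np.array([p[0],p[1],p[2]-.1068]);print(proj(f,F),F)
H=np.array([[.5438,.0486],[.5425,.0038],[.5412,-.0411],[.5397,-.0859]])
print([proj(f,[*h,.06]).round(1).tolist() for h in H])
E
```

```text
[0.54293784 0.00589175 0.18394025] [ 2.01389395e-05  9.99999957e-01  1.38243040e-04 -2.58804888e-04] [-0.00334628  0.35452244 -1.02359207] 0.15386128334271157 7.4167
[278.49207182 210.30898199] [0.54293784 0.00589175 0.07714025]
[[326.0, 206.1], [276.1, 204.7], [226.0, 203.3], [175.8, 201.7]]
```

View pics/w4.png

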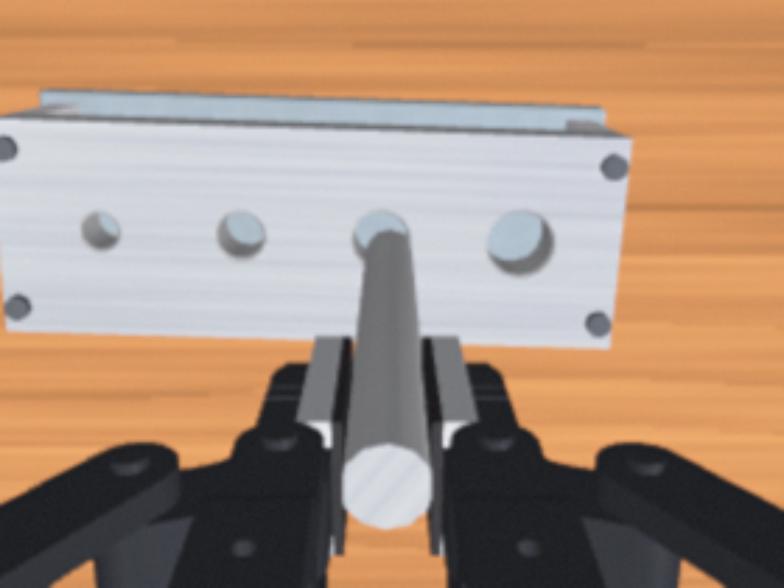

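```bash
cat >> h.py <<'E'
def rel(f,z,i,tcp,guess,rad,idx):
    h=holes(f,guess,rad);A=np.c_[np.ones(len(idx)),idx]
    co=np.linalg.lstsq(A,h[:,:2],rcond=None)[0];c=np.array([1,i])@co
    g=cv2.GaussianBlur(cv2.cvtColor(f["image"],cv2.COLOR_BGR2GRAY),(3,3),0).astype(np.float32)
    def sub(line,lo,hi,s):
        d=s*np.gradient(line)[lo:hi];k=np.argmax(d);k=min(max(k,1),len(d)-2);a,b,c_=d[k-1:k+2];return lo+k+.5*(a-c_)/(a-2*b+c_+1e-9)
    # side edges at several rows; extrapolate mid-column to the foot (row 210)
    rows=np.arange(216,240,3);mid=[(sub(g[r],264,274,-1)+sub(g[r],283,294,1))/2 for r in rows]
    u=np.polyval(np.polyfit(rows,mid,1),210);v=sub(g[:,int(round(u))],196,208,-1)
    p=ray(f,u,v,z);fc=np.array([p[0]+.0068,p[1]])
    print("step",np.diff(h[:,:2],axis=0).round(4).tolist(),"hole",c.round(4),"foot",fc.round(4),"uv",round(u,2),round(float(v),2),"move world mm",((c-fc)*1000).round(2))
E
python3 - <<'E'
from h import *
f=np.load("w4.npy",allow_pickle=True).item()
rel(f,.077,1,None,[(325.5,206.1),(226,203.3),(175.8,202)],[11,8,6.5],[0,2,3])
f=np.load("w3.npy",allow_pickle=True).item()
rel(f,.106,0,None,[(235.4,196.8),(190,196.4),(144.5,196)],[9.5,8,6.5],[1,2,3])
E
```

```text
step [[-0.0029, -0.0894], [-0.0012, -0.0448]] hole [0.5426 0.0034] foot [0.5424 0.0058] uv 278.38 201.75 move world mm [ 0.19 -2.36]
step [[-0.0013, -0.0448], [-0.0015, -0.0449]] hole [0.5439 0.0486] foot [0.5429 0.0473] uv 278.67 201.81 move world mm [1.06 1.33]
```

Emit:
{"method": "move_arm", "body": {
  "offset": [
    [-0.2,-2.4,4],
    [-0.2,-2.4,10],
    [-0.2,-2.4,14],
    [-0.2,-2.4,18],
    [-0.2,-2.4,22],
    [-0.2,-2.4,26],
    [-0.2,-2.4,30]
  ],
  "dr": [
    [0,0,0],
    [0,0,0],
    [0,0,0],
    [0,0,0],
    [0,0,0],
    [0,0,0],
    [0,0,0]
  ],
  "gripper": [8,8,8,8,8,8,8]
}}

```text
clock: 8.05
tool_pos: [0.5433, 0.0028, 0.1538]
tcp_rot: [0.0, 1.0, 0.0, -0.0]
wrist_force: [-0.9, -0.4, -1.9]
gripper_width: 0.149
finger_force: 39.6
```

Emit:
{"method": "move_arm", "body": {
  "offset": [
    [0,0,6],
    [0,0,12],
    [0,0,18],
    [0,0,18],
    [0,0,18]
  ],
  "dr": [
    [0,0,0],
    [0,0,0],
    [0,0,0],
    [0,0,0],
    [0,0,0]
  ],
  "gripper": [8,8,8,8,8]
}}

```text
clock: 8.47
tool_pos: [0.543, 0.0028, 0.1357]
tcp_rot: [0.0, 1.0, 0.0, -0.001]
wrist_force: [0.5, 0.2, -2.5]
gripper_width: 0.151
finger_force: 39.6
```

Emit:
{"method": "move_arm", "body": {
  "offset": [
    [0,0,-15],
    [0,0,-40],
    [0,0,-48],
    [0,0,-48],
    [0.7,-20,-48],
    [1.3,-44.8,-48],
    [1.3,-44.8,-48],
    [1.3,-44.8,-48]
  ],
  "dr": [
    [0,0,0],
    [0,0,0],
    [0,0,0],
    [0,0,0],
    [0,0,0],
    [0,0,0],
    [0,0,0],
    [0,0,0]
  ],
  "gripper": [8,8,8,8,8,8,8,8]
}}

```text
clock: 9.13
tool_pos: [0.5414, -0.0426, 0.1832]
tcp_rot: [0.001, 1.0, 0.0, -0.001]
wrist_force: [0.3, 0.0, -2.4]
gripper_width: 0.154
finger_force: 39.7
```

Emit:
{"method": "move_arm", "body": {
  "offset": [
    [0,0,4],
    [0,0,9],
    [0,0,9],
    [0,0,9],
    [0,0,9]
  ],
  "dr": [
    [0,0,0],
    [0,0,0],
    [0,0,0],
    [0,0,0],
    [0,0,0]
  ],
  "gripper": [8,8,8,8,8]
}}

```text
clock: 9.55
tool_pos: [0.5419, -0.0416, 0.175]
tcp_rot: [0.0, 1.0, 0.0, -0.0]
wrist_force: [0.0, -0.0, -1.7]
gripper_width: 0.15
finger_force: 39.7
```

```bash
cat > look.py <<'E'
import sys
from h import *
i=int(sys.argv[1])
s=robot.get_state();p=s["tool_pos"];z=p[2]-.1068;print(p.round(4),s["wrist_force"].round(1),"foot z",z.round(4),s["clock"])
f=robot.grab_frame("wrist");np.save(sys.argv[2],f,allow_pickle=True);cv2.imwrite(f"pics/{sys.argv[2]}.png",cv2.resize(f["image"][120:330,140:420],None,fx=2.8,fy=2.8))
H=np.array([[.5438,.0486],[.5425,.0036],[.5412,-.0411],[.5397,-.0859]])
for idx in ([j for j in range(4) if j!=i],[0,1]):
    rel(f,z,i,p,[proj(f,[*H[j],.06]) for j in idx],[[11.3,10,8,6.5][j] for j in idx],idx)
E
python3 look.py 2 w5
```

```text
[ 0.5419 -0.0416  0.175 ] [ 0.  -0.  -1.7] foot z 0.0682 9.55
step [[-0.0015, -0.0446], [-0.0028, -0.0893]] hole [ 0.5412 -0.0416] foot [ 0.5413 -0.0417] uv 278.36 201.78 move world mm [-0.1  0.1]
step [[-0.0015, -0.0446]] hole [ 0.541  -0.0415] foot [ 0.5413 -0.0417] uv 278.36 201.78 move world mm [-0.27  0.17]
```

Emit:
{"method": "move_arm", "body": {
  "offset": [
    [0.2,0.1,3],
    [0.2,0.1,6],
    [0.2,0.1,8],
    [0.2,0.1,9.5],
    [0.2,0.1,9.5]
  ],
  "dr": [
    [0,0,0],
    [0,0,0],
    [0,0,0],
    [0,0,0],
    [0,0,0]
  ],
  "gripper": [8,8,8,8,8]
}}

```text
clock: 10.02
tool_pos: [0.5416, -0.0419, 0.1653]
tcp_rot: [0.0, 1.0, 0.0, -0.0]
wrist_force: [0.6, -0.3, -2.2]
gripper_width: 0.149
finger_force: 39.7
```

Emit:
{"method": "move_arm", "body": {
  "offset": [
    [0,0,1],
    [0,0,1],
    [0,0,1]
  ],
  "dr": [
    [0,0,0],
    [0,0,0],
    [0,0,0]
  ],
  "gripper": [8,8,8]
}}

```text
clock: 10.27
tool_pos: [0.5418, -0.042, 0.1648]
tcp_rot: [0.0, 1.0, -0.0, 0.0]
wrist_force: [0.8, 1.2, -1.7]
gripper_width: 0.152
finger_force: 39.7
```

Emit:
{"method": "move_arm", "body": {
  "offset": [
    [0,0,0.7],
    [0,0,1.5],
    [0,0,1.5]
  ],
  "dr": [
    [0,0,0],
    [0,0,0],
    [0,0,0]
  ],
  "gripper": [8,8,8]
}}

```text
clock: 10.52
tool_pos: [0.5418, -0.0419, 0.1632]
tcp_rot: [0.0, 1.0, -0.0, 0.0]
wrist_force: [0.5, -0.6, -2.0]
gripper_width: 0.152
finger_force: 39.7
```

Emit:
{"method": "move_arm", "body": {
  "offset": [
    [0,0,0.7],
    [0,0,1.5],
    [0,0,1.5]
  ],
  "dr": [
    [0,0,0],
    [0,0,0],
    [0,0,0]
  ],
  "gripper": [8,8,8]
}}

```text
clock: 10.77
tool_pos: [0.5417, -0.0419, 0.1616]
tcp_rot: [0.0, 1.0, 0.0, -0.0]
wrist_force: [-0.3, -0.1, -1.5]
gripper_width: 0.148
finger_force: 39.7
```

It has entered hole 2, so I'll carry on down.

Emit:
{"method": "move_arm", "body": {
  "offset": [
    [0,0,1.5],
    [0,0,3],
    [0,0,4.5],
    [0,0,6],
    [0,0,7.5],
    [0,0,9],
    [0,0,10],
    [0,0,10]
  ],
  "dr": [
    [0,0,0],
    [0,0,0],
    [0,0,0],
    [0,0,0],
    [0,0,0],
    [0,0,0],
    [0,0,0],
    [0,0,0]
  ],
  "gripper": [8,8,8,8,8,8,8,8]
}}

```text
clock: 11.43
tool_pos: [0.5417, -0.0419, 0.1515]
tcp_rot: [0.0, 1.0, 0.0, -0.0]
wrist_force: [0.7, 0.0, -2.0]
gripper_width: 0.151
finger_force: 39.7
```

Emit:
{"method": "move_arm", "body": {
  "offset": [
    [0,0,2],
    [0,0,4],
    [0,0,6],
    [0,0,8],
    [0,0,10],
    [0,0,12],
    [0,0,14],
    [0,0,14]
  ],
  "dr": [
    [0,0,0],
    [0,0,0],
    [0,0,0],
    [0,0,0],
    [0,0,0],
    [0,0,0],
    [0,0,0],
    [0,0,0]
  ],
  "gripper": [8,8,8,8,8,8,8,8]
}}

```text
clock: 12.1
tool_pos: [0.5417, -0.0419, 0.1373]
tcp_rot: [0.0, 1.0, 0.0, -0.0]
wrist_force: [0.4, 1.3, -2.5]
gripper_width: 0.148
finger_force: 39.7
```

Emit:
{"method": "move_arm", "body": {
  "offset": [
    [0,0,-6],
    [0,0,-14],
    [0,0,-22],
    [0,0,-30],
    [0,0,-38],
    [0,0,-42],
    [0,0,-42],
    [0,0,-42]
  ],
  "dr": [
    [0,0,0],
    [0,0,0],
    [0,0,0],
    [0,0,0],
    [0,0,0],
    [0,0,0],
    [0,0,0],
    [0,0,0]
  ],
  "gripper": [8,8,8,8,8,8,8,8]
}}

```text
clock: 12.77
tool_pos: [0.5418, -0.0419, 0.1801]
tcp_rot: [0.0, 1.0, -0.0, 0.0]
wrist_force: [-0.3, -0.2, -1.5]
gripper_width: 0.152
finger_force: 39.7
```

Emit:
{"method": "move_arm", "body": {
  "offset": [
    [0.5,-15,0],
    [1.0,-35,0],
    [1.4,-44.9,0],
    [1.4,-44.9,0],
    [1.4,-44.9,4],
    [1.4,-44.9,4],
    [1.4,-44.9,4],
    [1.4,-44.9,4]
  ],
  "dr": [
    [0,0,0],
    [0,0,0],
    [0,0,0],
    [0,0,0],
    [0,0,0],
    [0,0,0],
    [0,0,0],
    [0,0,0]
  ],
  "gripper": [8,8,8,8,8,8,8,8]
}}

```text
clock: 13.43
tool_pos: [0.5402, -0.0861, 0.1755]
tcp_rot: [0.0, 1.0, 0.0, -0.0]
wrist_force: [0.2, -1.0, -2.0]
gripper_width: 0.151
finger_force: 39.8
```

```bash
python3 look.py 3 w6
```

```text
[ 0.5402 -0.0861  0.1755] [ 0.2 -1.  -2. ] foot z 0.0687 13.4333
step [[-0.0019, -0.0466], [-0.0016, -0.0446]] hole [ 0.5394 -0.0878] foot [ 0.5394 -0.0861] uv 278.48 201.55 move world mm [ 0.01 -1.67]
step [[-0.0019, -0.0466]] hole [ 0.539  -0.0904] foot [ 0.5394 -0.0861] uv 278.48 201.55 move world mm [-0.41 -4.33]
```

View pics/w6.png

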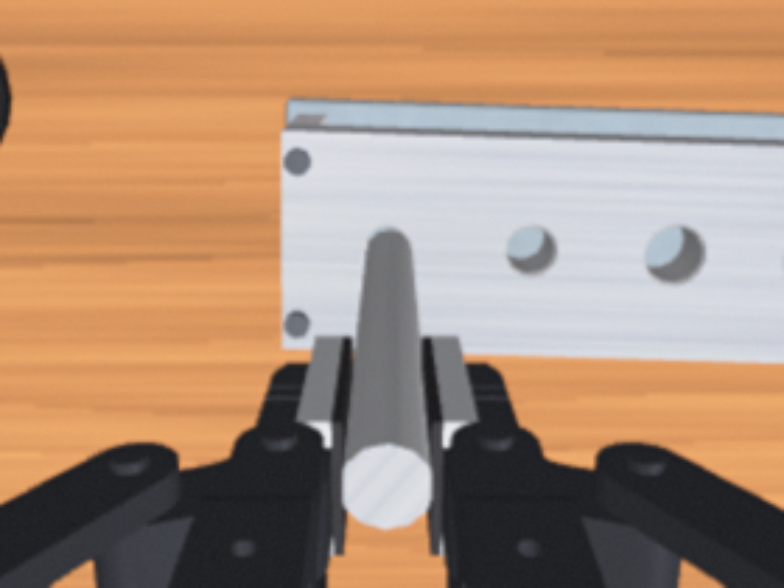

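The rod covers hole 3, with its foot centred over it; hole 2 is at (330,210) in full-image pixels. The hole-0 fit is bad because it is occluded, so I'm ignoring it. Next I feel for contact.

Emit:
{"method": "move_arm", "body": {
  "offset": [
    [0,0,3],
    [0,0,6],
    [0,0,8],
    [0,0,8.5],
    [0,0,8.5]
  ],
  "dr": [
    [0,0,0],
    [0,0,0],
    [0,0,0],
    [0,0,0],
    [0,0,0]
  ],
  "gripper": [8,8,8,8,8]
}}

```text
clock: 13.9
tool_pos: [0.5402, -0.0867, 0.167]
tcp_rot: [0.0, 1.0, 0.0, -0.0]
wrist_force: [0.1, -0.1, -1.7]
gripper_width: 0.152
finger_force: 39.8
```

Emit:
{"method": "move_arm", "body": {
  "offset": [
    [0,0,0.5],
    [0,0,0.5]
  ],
  "dr": [
    [0,0,0],
    [0,0,0]
  ],
  "gripper": [8,8]
}}

```text
clock: 14.07
tool_pos: [0.5404, -0.0869, 0.1668]
tcp_rot: [0.0, 1.0, -0.0, 0.0]
wrist_force: [0.2, 1.0, -1.5]
gripper_width: 0.145
finger_force: 39.8
```

Emit:
{"method": "move_arm", "body": {
  "offset": [
    [0,0,0.5],
    [0,0,0.5]
  ],
  "dr": [
    [0,0,0],
    [0,0,0]
  ],
  "gripper": [8,8]
}}

```text
clock: 14.23
tool_pos: [0.5405, -0.0869, 0.1667]
tcp_rot: [0.001, 1.0, -0.0, 0.0]
wrist_force: [0.7, 0.6, 0.6]
gripper_width: 0.151
finger_force: 40.0
```

Emit:
{"method": "move_arm", "body": {
  "offset": [
    [0,0,0.5],
    [0,0,0.5]
  ],
  "dr": [
    [0,0,0],
    [0,0,0]
  ],
  "gripper": [8,8]
}}

```text
clock: 14.4
tool_pos: [0.5407, -0.0869, 0.1665]
tcp_rot: [0.0, 1.0, -0.0, 0.0]
wrist_force: [-1.6, -0.3, 2.9]
gripper_width: 0.151
finger_force: 40.2
```

Emit:
{"method": "move_arm", "body": {
  "offset": [
    [0,0,0.5],
    [0,0,0.9],
    [0,0,0.9],
    [0,0,0.9],
    [0,0,0.9],
    [0,0,0.9],
    [0,0,0.9]
  ],
  "dr": [
    [0,0,0],
    [0,0,0],
    [0,0,0],
    [0,0,0],
    [0,0,0],
    [0,0,0],
    [0,0,0]
  ],
  "gripper": [8,8,8,8,8,8,8]
}}

```text
clock: 14.98
tool_pos: [0.541, -0.087, 0.1663]
tcp_rot: [0.0, 1.0, -0.0, 0.001]
wrist_force: [-0.6, 1.0, 6.1]
gripper_width: 0.151
finger_force: 40.7
```

Hole 3 refused the rod: about 8 N net, held for half a second. Now back to hole 2.

Emit:
{"method": "move_arm", "body": {
  "offset": [
    [0,0,-3],
    [0,0,-8],
    [0,0,-11.5],
    [0,0,-11.5],
    [-0.6,15,-11.5],
    [-1.1,35,-11.5],
    [-1.4,44.9,-11.5],
    [-1.4,44.9,-11.5]
  ],
  "dr": [
    [0,0,0],
    [0,0,0],
    [0,0,0],
    [0,0,0],
    [0,0,0],
    [0,0,0],
    [0,0,0],
    [0,0,0]
  ],
  "gripper": [8,8,8,8,8,8,8,8]
}}

```text
clock: 15.65
tool_pos: [0.5414, -0.0403, 0.176]
tcp_rot: [-0.001, 1.0, 0.0, -0.0]
wrist_force: [1.0, -0.2, -2.0]
gripper_width: 0.153
finger_force: 39.8
```

Emit:
{"method": "move_arm", "body": {
  "offset": [
    [0,0,0],
    [0,0,0],
    [0,0,0],
    [0,0,0]
  ],
  "dr": [
    [0,0,0],
    [0,0,0],
    [0,0,0],
    [0,0,0]
  ],
  "gripper": [8,8,8,8]
}}

```text
clock: 15.98
tool_pos: [0.5418, -0.0426, 0.1764]
tcp_rot: [0.001, 1.0, -0.0, 0.0]
wrist_force: [0.6, 0.1, -1.6]
gripper_width: 0.149
finger_force: 39.8
```

```bash
python3 look.py 2 w7
```

```text
[ 0.5418 -0.0426  0.1764] [ 0.6  0.1 -1.6] foot z 0.0696 15.9833
step [[-0.0014, -0.0448], [-0.0029, -0.0892]] hole [ 0.5413 -0.0415] foot [ 0.5413 -0.0426] uv 278.56 201.82 move world mm [-0.06  1.04]
step [[-0.0014, -0.0448]] hole [ 0.5413 -0.0417] foot [ 0.5413 -0.0426] uv 278.56 201.82 move world mm [-0.06  0.86]
```

Emit:
{"method": "move_arm", "body": {
  "offset": [
    [0,0.8,1],
    [0,0.8,2],
    [0,0.8,2],
    [0,0.8,2],
    [0,0.8,2],
    [0,0.8,2]
  ],
  "dr": [
    [0,0,0],
    [0,0,0],
    [0,0,0],
    [0,0,0],
    [0,0,0],
    [0,0,0]
  ],
  "gripper": [8,8,8,8,8,8]
}}

```text
clock: 16.53
tool_pos: [0.5418, -0.0411, 0.1744]
tcp_rot: [0.0, 1.0, -0.0, 0.0]
wrist_force: [0.6, 0.2, -1.3]
gripper_width: 0.152
finger_force: 39.8
```

```bash
python3 look.py 2 w8
```

```text
[ 0.5418 -0.0411  0.1744] [ 0.6  0.2 -1.3] foot z 0.0676 16.5333
step [[-0.0015, -0.0446], [-0.003, -0.0893]] hole [ 0.5412 -0.0416] foot [ 0.5413 -0.0411] uv 278.56 201.83 move world mm [-0.1  -0.48]
step [[-0.0015, -0.0446]] hole [ 0.5412 -0.0415] foot [ 0.5413 -0.0411] uv 278.56 201.83 move world mm [-0.1  -0.38]
```

Emit:
{"method": "move_arm", "body": {
  "offset": [
    [0,-0.5,2],
    [0,-0.5,4],
    [0,-0.5,6],
    [0,-0.5,7],
    [0,-0.5,7],
    [0,-0.5,7]
  ],
  "dr": [
    [0,0,0],
    [0,0,0],
    [0,0,0],
    [0,0,0],
    [0,0,0],
    [0,0,0]
  ],
  "gripper": [8,8,8,8,8,8]
}}

```text
clock: 17.08
tool_pos: [0.5417, -0.0416, 0.1672]
tcp_rot: [0.0, 1.0, 0.0, -0.0]
wrist_force: [0.1, 0.8, -1.8]
gripper_width: 0.152
finger_force: 39.8
```

Emit:
{"method": "move_arm", "body": {
  "offset": [
    [0,0,0.7],
    [0,0,1.4],
    [0,0,2],
    [0,0,2]
  ],
  "dr": [
    [0,0,0],
    [0,0,0],
    [0,0,0],
    [0,0,0]
  ],
  "gripper": [8,8,8,8]
}}

```text
clock: 17.42
tool_pos: [0.5418, -0.0417, 0.1654]
tcp_rot: [0.0, 1.0, -0.0, 0.0]
wrist_force: [-0.2, -0.3, -1.7]
gripper_width: 0.148
finger_force: 39.7
```

Emit:
{"method": "move_arm", "body": {
  "offset": [
    [0,0,0.7],
    [0,0,1.4],
    [0,0,2],
    [0,0,2]
  ],
  "dr": [
    [0,0,0],
    [0,0,0],
    [0,0,0],
    [0,0,0]
  ],
  "gripper": [8,8,8,8]
}}

```text
clock: 17.75
tool_pos: [0.5418, -0.0417, 0.1633]
tcp_rot: [0.0, 1.0, -0.0, 0.0]
wrist_force: [0.8, -0.3, -1.2]
gripper_width: 0.147
finger_force: 39.8
```

Emit:
{"method": "move_arm", "body": {
  "offset": [
    [0,0,1.5],
    [0,0,4],
    [0,0,7],
    [0,0,10],
    [0,0,13],
    [0,0,16],
    [0,0,19],
    [0,0,20]
  ],
  "dr": [
    [0,0,0],
    [0,0,0],
    [0,0,0],
    [0,0,0],
    [0,0,0],
    [0,0,0],
    [0,0,0],
    [0,0,0]
  ],
  "gripper": [8,8,8,8,8,8,8,8]
}}

```text
clock: 18.42
tool_pos: [0.5417, -0.0417, 0.1429]
tcp_rot: [0.0, 1.0, -0.0, -0.0]
wrist_force: [0.6, -0.7, -0.8]
gripper_width: 0.149
finger_force: 39.8
```

Emit:
{"method": "move_arm", "body": {
  "offset": [
    [0,0,3],
    [0,0,6],
    [0,0,9],
    [0,0,12],
    [0,0,15],
    [0,0,18],
    [0,0,20],
    [0,0,20]
  ],
  "dr": [
    [0,0,0],
    [0,0,0],
    [0,0,0],
    [0,0,0],
    [0,0,0],
    [0,0,0],
    [0,0,0],
    [0,0,0]
  ],
  "gripper": [8,8,8,8,8,8,8,8]
}}

```text
clock: 19.08
tool_pos: [0.5417, -0.0416, 0.1229]
tcp_rot: [0.0, 1.0, 0.0, -0.0]
wrist_force: [1.5, -0.1, -2.8]
gripper_width: 0.155
finger_force: 39.7
```

Emit:
{"method": "move_arm", "body": {
  "offset": [
    [0,0,0.7],
    [0,0,1.5],
    [0,0,2.3],
    [0,0,3],
    [0,0,3],
    [0,0,3]
  ],
  "dr": [
    [0,0,0],
    [0,0,0],
    [0,0,0],
    [0,0,0],
    [0,0,0],
    [0,0,0]
  ],
  "gripper": [8,8,8,8,8,8]
}}

```text
clock: 19.58
tool_pos: [0.5418, -0.0416, 0.1203]
tcp_rot: [0.0, 1.0, -0.0, 0.0]
wrist_force: [0.9, -0.1, -1.5]
gripper_width: 0.152
finger_force: 39.7
```

Contact is expected at about 0.1165.

Emit:
{"method": "move_arm", "body": {
  "offset": [
    [0,0,0.8],
    [0,0,1.6],
    [0,0,2.4],
    [0,0,3],
    [0,0,3]
  ],
  "dr": [
    [0,0,0],
    [0,0,0],
    [0,0,0],
    [0,0,0],
    [0,0,0]
  ],
  "gripper": [8,8,8,8,8]
}}

```text
clock: 20.0
tool_pos: [0.5418, -0.0416, 0.1173]
tcp_rot: [0.0, 1.0, 0.0, 0.0]
wrist_force: [2.0, -0.6, -2.1]
gripper_width: 0.152
finger_force: 39.7
```

Emit:
{"method": "move_arm", "body": {
  "offset": [
    [0,0,0.5],
    [0,0,0.5],
    [0,0,0.5]
  ],
  "dr": [
    [0,0,0],
    [0,0,0],
    [0,0,0]
  ],
  "gripper": [8,8,8]
}}

```text
clock: 20.25
tool_pos: [0.5418, -0.0416, 0.1169]
tcp_rot: [0.0, 1.0, -0.0, 0.0]
wrist_force: [0.2, -0.0, -1.5]
gripper_width: 0.153
finger_force: 39.8
```

Emit:
{"method": "move_arm", "body": {
  "offset": [
    [0,0,0.5],
    [0,0,0.5],
    [0,0,0.5]
  ],
  "dr": [
    [0,0,0],
    [0,0,0],
    [0,0,0]
  ],
  "gripper": [8,8,8]
}}

```text
clock: 20.5
tool_pos: [0.542, -0.0417, 0.1168]
tcp_rot: [0.0, 1.0, -0.0, 0.0]
wrist_force: [1.4, 0.4, 2.1]
gripper_width: 0.15
finger_force: 40.0
```

It's on the floor, so I'll release gently.

Emit:
{"method": "move_arm", "body": {
  "offset": [
    [0,0,-0.4],
    [0,0,-0.4],
    [0,0,-0.4],
    [0,0,-0.4],
    [0,0,-0.4],
    [0,0,-0.4]
  ],
  "dr": [
    [0,0,0],
    [0,0,0],
    [0,0,0],
    [0,0,0],
    [0,0,0],
    [0,0,0]
  ],
  "gripper": [8,18,24,32,40,40],
  "newtons": 20
}}

```text
clock: 21.0
tool_pos: [0.5416, -0.0416, 0.1166]
tcp_rot: [0.0, 1.0, 0.0, -0.0]
wrist_force: [-0.1, 0.0, -0.2]
gripper_width: 0.471
finger_force: 0.0
```

Emit:
{"method": "move_arm", "body": {
  "offset": [
    [0,0,-10],
    [0,0,-30],
    [0,0,-60],
    [0,0,-95],
    [0,0,-120],
    [0,0,-120],
    [0,0,-120]
  ],
  "dr": [
    [0,0,0],
    [0,0,0],
    [0,0,0],
    [0,0,0],
    [0,0,0],
    [0,0,0],
    [0,0,0]
  ],
  "gripper": [50,60,60,60,60,60,60]
}}

```text
clock: 21.58
tool_pos: [0.5428, -0.0419, 0.2395]
tcp_rot: [0.0, 1.0, -0.001, 0.002]
wrist_force: [-1.1, -0.4, -1.0]
gripper_width: 0.706
finger_force: 0.0
```

```bash
python3 - <<'E'
from h import *
s=robot.get_state();print(s["tool_pos"],s["wrist_force"],s["clock"])
a=robot.grab_frame("scene")["image"];b=robot.grab_frame("wrist")["image"]
cv2.imwrite("pics/fin.png",np.hstack([cv2.resize(a[140:280,130:350],(400,255)),cv2.resize(b,(380,285))[:255]]))
E
```

```text
[ 0.54282761 -0.04190065  0.23950698] [-1.095738   -0.40125823 -0.99858752] 21.5833
```

View pics/fin.png

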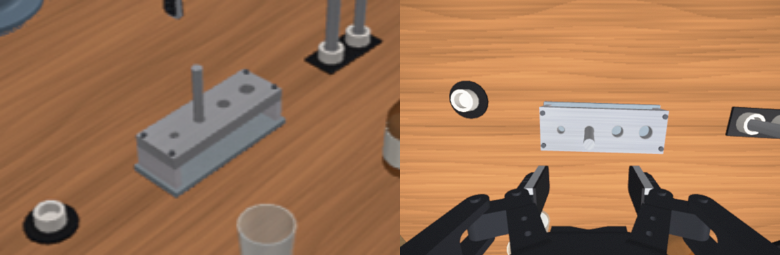

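The rod stands upright in the third hole (the 15 mm one), at (197,95) in the composite. The stand is empty, and the gripper is clear of everything.

```bash
python3 -c "
from rig import robot
print(robot.finish_job())"
```

```text
the job is handed in; nothing more can be done
None
```

The rod is the 14 mm one: it passed the 21, 18 and 15 mm holes and was refused by the 12 mm hole under a push of about 8 N for half a second; it now stands upright on the floor of the 15 mm hole, and the job was handed in at about 22 s.

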